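Slide the instrument tray over the sill into its sprung dock

ROBOT

A 6-joint arm with a two-finger parallel gripper is mounted at the origin on the work surface. World frame = base frame: x ahead of the robot, y to its left, z up, the work surface at z = 0. Lengths are in m, angles in degrees, forces in N, time in s.
With the tool pointing down it reaches from about 0.275 to 0.75 m from the base axis. Payload 10.2 kg.
Tool frame: the origin (TCP) lies between the finger pads; the fingertips stand 8 mm ahead of it and the grasp point (between the pads) lies 11 mm behind it (tips_ahead is the distance from the TCP to the fingertips, in m); x points along the fingers, y is the direction in which the jaws open and shut, and the axes are right-handed (so a half turn about x gives the same grasp; the last joint's range is limited). The gripper opens to 85 mm and grips with 20 to 120 N. Pads are 22 mm wide; open, the fingers measure 114 mm over their backs; the gripper's body (76 mm by 85 mm) begins 54 mm behind the grasp point. The pads swing forward as they close: fully open they stand 13 mm farther back than shut.
Start: joints at [-80.867, 17.928, 85.812, -0, 76.261, -12.8], TCP at [0.196, -0.487, 0.211] pointing down, gripper open.
Joint ranges: [-168.41, 168.41], [-55.51, 124.54], [10.69, 146.95], [-70.63, 250.63], [1, 178], [-165.06, 165.06]. Speed limits (degrees/s): [136.94, 136.94, 172.46, 180, 180, 180].

INTERFACE

Orientations are given as [roll, pitch, yaw] about the fixed x, y, z axes, in that order (R = Rz(yaw) Ry(pitch) Rx(roll)).
In Python, from plant import goto, move_l, movej, grip, wait, inverse_kinematics, state, capture, get_calibration, IKError, job_done, outline_of, tips_ahead gives the robot as it stands. Calls block until the motion is done:
- goto(position, orientation): joint-space move of the TCP to a pose.
- move_l(position, vel=0.15, rot=None): straight line of the TCP; rot=None keeps the orientation; vel is the mean speed in m/s.
- movej(angles): joint-space move.
- grip(opening, grip_force=None): finger opening in m; grip_force is the grip in N (None keeps the last); returns when the fingers have stopped.
- wait(seconds).
- inverse_kinematics(position, orientation): joint angles nearest the present ones, or None.
- state(): the state.
- capture(name): name is "scene" or "side" or "wrist"; returns (picture, depth): 400x640x3 uint8, blue, green, red; 400x640 float32, m along the optical axis (not along the pixel's ray), 0 where there is no reading.
- get_calibration(name): a dict with "fx", "fy", "cx", "cy" (pixels), "distortion" ([k1, k2, p1, p2, k3] as OpenCV has them; the pictures are not rectified), "rvec" (rotation vector, rad) and "tvec" (3), from world to camera coordinates, as OpenCV has them. Camera axes: x right, y down, z forward; pixel columns grow to the right and rows downward; lengths in m; the calibration is good to about 2 mm. A picture is of the moment at which its call begins: read the wrist's pose just before it. get_calibration takes no time and is no camera call; for the wrist camera it gives the pose at the moment of the call.
A pose or a line that the arm cannot do raises IKError and nothing moves.
- job_done(): hands the job in, once; it reports no verdict.
Trained networks look in the newest picture that a camera, given by its name, has taken for a name from the list of things; names that differ only in an ending like _2 or _b are one class to them, and where a whole thing is asked for, a point or a joint stands for the part that bears it (a point fixed in the world has none). Each returns a list of dicts, best first, with "conf" (0 to 1); they miss things now and then, are a little off and sometimes report something else, mostly with a low value. They report only what shows in the picture. A call takes as long as a camera call. They do not tell look-alikes from the thing itself.
- outline_of(name, camera): "pixels" (400x640 bool, what is visible of it) and "uv" ([column, row] in pixels, amid what is visible of it).
The state is a dict: "time": time; "qpos": joint angles; "qd": joint speeds; "effort": joint torques, N m; "eef_pos": TCP position; "eef_rot": TCP orientation; "force": force on the tool from outside, world axes, zero at the start; "ft_torque": the same for the moment, N m; "opening": finger opening in m.
Only numpy, scipy, OpenCV 4.12 (cv2) and the standard library are available. Lean on these libraries where they do the work, as an engineer would, in place of code of your own. Each camera call takes 0.05 s, during which the arm holds its last target. There are 200 camera calls.

TASK

Dock the instrument tray, sliding it and not carrying it: slide it along the bench, front (handle) end first, until its front edge gently meets the dock's sill, then tip only the front edge up over the sill while the rear end stays on the bench, and run it in. Ease it against the sprung plate, without pressing the plate back more than 8 mm, until its rear end drops behind the sill and it lies flat and held in the pocket; then let go. Be gentle: no ramming, do not tip the tray steeply, and leave everything else on the bench where it is.

Things in the scene. Friction and masses are not known exactly. Their poses are not given: they have to be found in the camera images.
- tray: The instrument tray: an open grey plastic tray with an eyepiece and prism cell in foam, 150 long x 100 wide x 34 high (mm), 0.35 to 0.65 kg, loose on the bench. Origin: centre of its flat underside. x: from its rear end to its front end (the end near the black arch handle), y: to its left, z: up. All but the handle is below 46 mm.
- tray_handle (a point): Middle of the tray's arch handle: a round black bar of 10 mm diameter lying across the tray (along tray y), 62 mm free between two posts, its axis 70 mm above the tray's underside and 45 mm ahead of the tray's centre (30 mm behind the front end, 120 mm ahead of the rear end). Nothing stands beside the bar before and behind it.
- tray_front (a point): Middle of the bottom edge of the tray's front end (tray x = +75 mm, z = 0).
- tray_rear (a point): Middle of the bottom edge of the tray's rear end (tray x = -75 mm, z = 0).
- dock: The dock's fixed part: two aluminium bench rails, 166 mm apart, 10 mm high, from dock x = -130 to +170 mm, and a dark end bar 24 mm high. Origin on the bench, mid-width. x: the way the tray goes in, y: to the left of that, z: up. A carriage is clamped between the rails; WHERE along them differs every time, within 15 mm either way, and is NOT measured: feel or see it. It does not move under load.
- sill_nominal (a point): A mark fixed to the dock on the bench at dock x = -80 mm, y = 0. The carriage's steel sill lies across the way; the face that the tray meets is within 15 mm of this mark along dock x (not measured). Sill: 10 mm thick along x, top 12 mm above the bench.
- pocket_nominal (a point): A mark fixed to the dock on the bench at dock x = +4 mm, y = 0: about mid-pocket. The pocket behind the sill: floor 5 mm above the bench, 114 mm wide between cheeks 18 mm high, 148 mm long from the sill's inner face to the plate at rest, 2 mm less than the tray: the tray's rear end drops behind the sill only when the plate is pressed back over 2 mm.
- plate (a joint): How far the sprung plate that ends the pocket is pressed back along dock x, in m; 0 at rest. 2.4 N at first touch, plus 0.4 N per mm. More than 8 mm damages it. It springs forward again and holds the seated tray against the sill. Plate top 27 mm above the bench; the grey block behind it 34 mm high.
- tribrach: Bystander: dark round levelling base, 68 mm across, 30 mm high. Origin under its centre.
- prism: Bystander: small dark prism holder, 34 x 44 x 44 mm. Origin under its centre.
- driver: Bystander: screwdriver lying flat, 160 mm long. Origin on the bench under its middle.
- cleaner: Bystander: small bottle, 40 mm across, 85 mm high. Origin under its centre.
- lens_ring: Bystander: dark ring, 52 mm across, 10 mm high. Origin under its centre.
- eyepiece: Bystander: dark eyepiece standing up, 36 mm across, 40 mm high. Origin under its centre.
There are look-alikes about, which are no part of the job. What is shaped like the tray but pink or red is not meant.

How it is judged (in metres and radians):
On the way, in this order (a step that is already met when the one before it is completed fails the run):
1. the tray, flat on the bench, has its front edge against the sill (contact force between tray and dock above 0.5 N and angle between tray's own z axis and vertical below 0.05 rad and height (world z) of tray_front below 0.007 m and height (world z) of tray_rear below 0.006 m and x of tray_front in the frame of dock between -0.105 and -0.055 m and y of tray_front in the frame of dock between -0.02 and 0.02 m), for 0.02 s.
2. the front edge is tipped up over the sill while the rear end is still on the bench (x of tray_front in the frame of dock above -0.06 m and height (world z) of tray_front above 0.011 m and height (world z) of tray_rear below 0.012 m), for 0.05 s.
At the end, for the whole second after the job is handed in: The tray lies flat in the pocket, rear end down behind the sill (both end edges 3 to 7.5 mm above the bench), front end to the plate, within 10 mm of mid-width and 0.09 rad of the dock's direction, pressing the plate back 0.5 to 8 mm, at rest and released (x of tray in the frame of dock between -0.015 and 0.035 m and y of tray in the frame of dock between -0.01 and 0.01 m and height (world z) of tray_front between 0.003 and 0.0075 m and height (world z) of tray_rear between 0.003 and 0.0075 m and angle between the x axis of tray and the x axis of dock, either way round below 0.09 rad and angle between tray's own z axis and vertical below 0.05 rad and value of joint plate between 0.0005 and 0.008 m and linear speed of tray below 0.01 m/s); the robot touches nothing.
It fails at once if the tray is carried: its rear end is more than 18 mm off the bench while it is still more than 200 mm before the dock's origin (height (world z) of tray_rear above 0.018 m and x of tray_rear in the frame of dock below -0.2 m).
It fails at once if the tray is tipped by more than 0.3 rad (angle between tray's own z axis and vertical above 0.3 rad).
It fails at once if the sprung plate is pressed back by more than 8 mm (value of joint plate above 0.008 m).
It fails at once if the tray is rammed against the dock with more than 40 N (contact force between tray and dock above 40 N).
It fails at once if a bystander is moved by more than 25 mm (distance of any of tribrach, prism, driver, cleaner, lens_ring, eyepiece from where it was at the start of the episode above 0.025 m).
It also fails if it takes over 64 s, if anything falls off the work surface, if the arm or the gripper's body presses on something with over 40 N, if the wrist force passes 120 N, or if a joint passes its speed limit or range.

## Working session

There is one attempt and no reset: what is moved stays moved. The work goes in short steps, each a Python script; the robot and the scene stay as the last script left them, time stands still between calls to the robot, and variables do not carry over. Pictures are saved under pics/ and viewed, about 8 in all and at most 12, crops included, and the job is handed in when it is done.

```bash
ls; mkdir -p pics; cat > h.py <<'E'
import numpy as np, cv2
from plant import *
def ray(cal,uv):
    K=np.array([[cal['fx'],0,cal['cx']],[0,cal['fy'],cal['cy']],[0,0,1.]])
    n=cv2.undistortPoints(np.array([[uv]],float),K,np.array(cal['distortion'],float))[0,0]
    R=cv2.Rodrigues(np.array(cal['rvec'],float))[0]; t=np.array(cal['tvec'],float).ravel()
    return -R.T@t, R.T@np.array([n[0],n[1],1.])
def at_z(cal,uv,z):
    o,d=ray(cal,uv); return o+d*(z-o[2])/d[2]
def cloud(cal,depth,mask=None):
    v,u=np.nonzero((depth>0) if mask is None else (mask&(depth>0)))
    K=np.array([[cal['fx'],0,cal['cx']],[0,cal['fy'],cal['cy']],[0,0,1.]])
    n=cv2.undistortPoints(np.stack([u,v],1).astype(float)[:,None],K,np.array(cal['distortion'],float))[:,0]
    z=depth[v,u]; P=np.c_[n*z[:,None],z]
    R=cv2.Rodrigues(np.array(cal['rvec'],float))[0]; t=np.array(cal['tvec'],float).ravel()
    return (P-t)@R, np.stack([u,v],1)
E
python3 - <<'E'
from h import *
s=state(); print(s['time'],s['eef_pos'],s['eef_rot'],s['opening'],tips_ahead)
for c in('scene','side'):
    im,d=capture(c); cv2.imwrite(f'pics/{c}0.png',im); cal=get_calibration(c)
    print(c,ray(cal,(320,200)))
    for n in('tray','tray_handle','dock','plate','tribrach','prism','driver','cleaner','lens_ring','eyepiece'):
        for r in outline_of(n,c)[:3]:
            P,_=cloud(cal,d,r['pixels'])
            print(n,round(r['conf'],2),np.round(r['uv']),r['pixels'].sum(),np.round(np.median(P,0),3) if len(P) else None)
E
```

```text
pics
0.0 [ 0.19603877 -0.48670871  0.21062476] [-103.58735315   89.92457549   98.34524021] 0.08558210302967598 0.008
scene (array([ 1.30642281, -0.79443587,  1.144817  ]), array([-0.54742784,  0.44205876, -0.71074451]))
tray 0.93 [262. 213.] 1583 [ 0.368 -0.269  0.022]
tray 0.62 [190. 239.] 1695 [ 0.31  -0.49   0.023]
tray 0.61 [320. 235.] 1850 [ 0.559 -0.197  0.023]
tray_handle 0.91 [258. 285.] 2089 [ 0.578 -0.432  0.023]
tray_handle 0.88 [262. 210.] 1521 [ 0.367 -0.27   0.023]
tray_handle 0.66 [186. 240.] 1671 [ 0.307 -0.49   0.023]
dock 0.76 [381. 177.] 3489 [0.491 0.123 0.007]
plate 0.73 [387. 171.] 155 [0.486 0.165 0.018]
tribrach 0.88 [422. 200.] 351 [0.648 0.141 0.023]
prism 0.57 [348. 161.] 184 [0.367 0.093 0.024]
driver 0.89 [330. 292.] 328 [ 0.727 -0.303  0.019]
cleaner 0.81 [407. 221.] 313 [0.69  0.033 0.043]
lens_ring 0.49 [306. 191.] 43 [ 0.362 -0.087  0.005]
eyepiece 0.59 [369. 251.] 169 [ 0.693 -0.133  0.021]
side (array([0.45749446, 0.76276834, 0.94898661]), array([ 0.05644027, -0.70437313, -0.7076344 ]))
tray 0.98 [313. 142.] 1293 [ 0.563 -0.41   0.028]
tray 0.83 [38
[... 261 characters left out ...]
k 0.94 [331. 291.] 6957 [0.481 0.139 0.01 ]
dock 0.54 [254. 250.] 344 [0.678 0.054 0.052]
plate 0.84 [334. 297.] 354 [0.473 0.17  0.023]
tribrach 0.97 [267. 295.] 630 [0.637 0.163 0.028]
tribrach 0.22 [331. 290.] 6866 [0.481 0.14  0.01 ]
prism 0.64 [384. 284.] 328 [0.358 0.111 0.031]
driver 0.71 [263. 171.] 199 [ 0.721 -0.28   0.02 ]
driver 0.53 [313. 196.] 1558 [ 0.547 -0.169  0.027]
cleaner 0.79 [256. 251.] 390 [0.678 0.054 0.049]
cleaner 0.71 [333. 291.] 6981 [0.481 0.14  0.01 ]
lens_ring 0.68 [376. 228.] 115 [ 0.369 -0.076  0.008]
lens_ring 0.37 [265. 209.] 171 [ 0.683 -0.116  0.021]
lens_ring 0.33 [265. 172.] 234 [ 0.721 -0.282  0.019]
eyepiece 0.5 [267. 208.] 170 [ 0.682 -0.116  0.021]
```

```bash
python3 - <<'E'
import cv2
im=cv2.imread('pics/scene0.png')[120:345,130:480]; cv2.imwrite('pics/v1.png',cv2.resize(im,None,fx=2.28,fy=2.28,interpolation=cv2.INTER_CUBIC))
im=cv2.imread('pics/side0.png')[90:390,210:450]; cv2.imwrite('pics/v2.png',cv2.resize(im,None,fx=2,fy=2,interpolation=cv2.INTER_CUBIC))
E
```

```text
(no output)
```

View pics/v1.png

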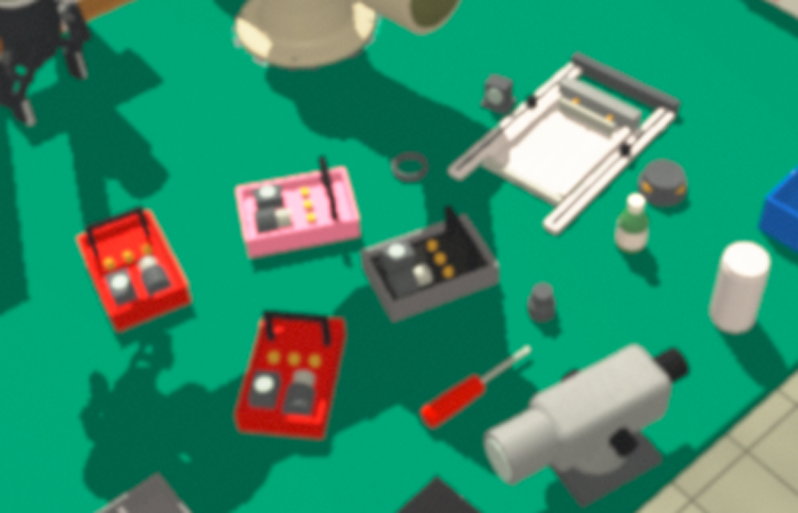

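View pics/v2.png

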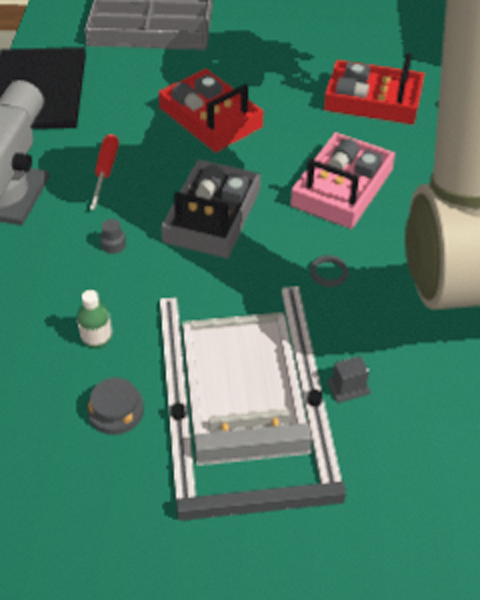

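The grey tray is at scene (320,235) / side (314,197). The other three candidates, scene (262,213), (190,239) and (258,285), are pink or red. It is the only grey one with an arch handle; the compartment tray at the edge has none. The next step is a close look with the wrist camera over the tray and the dock.

```bash
python3 - <<'E'
from h import *
import pickle
from scipy.spatial.transform import Rotation as Ro
cal=get_calibration('wrist'); o,d=ray(cal,(320,200)); s=state(); print('cam',o-s['eef_pos'],d)
# tool x down, tool y along world dir phi
def rot(phi):
    y=np.array([np.cos(phi),np.sin(phi),0]); x=np.array([0,0,-1.]); z=np.cross(x,y)
    return Ro.from_matrix(np.c_[x,y,z]).as_euler('xyz',degrees=True)
out={}
for k,p in (('t',(0.54,-0.22,0.33)),('t2',(0.50,-0.18,0.33)),('d',(0.46,0.05,0.38)),('d2',(0.49,0.12,0.36))):
    for ph in (100,-80):
        try: goto(list(p),list(rot(np.radians(ph)))); break
        except IKError as e: print(k,ph,e)
    wait(0.2)
    cal=get_calibration('wrist'); im,dep=capture('wrist'); out[k]=(cal,im,dep); cv2.imwrite(f'pics/w_{k}.png',im)
    print(k,ph,state()['time'],state()['qpos'][5])
    r=outline_of('tray' if k[0]=='t' else 'dock','wrist')
    for q in r: 
        P,_=cloud(cal,dep,q['pixels']); print(round(q['conf'],2),np.round(q['uv']),np.round(np.median(P,0),3))
    out[k]+=(r,)
pickle.dump(out,open('w.pkl','wb'))
a=np.vstack([np.hstack([out['t'][1],out['t2'][1]]),np.hstack([out['d'][1],out['d2'][1]])])
cv2.imwrite('pics/v3.png',cv2.resize(a,(800,500)))
E
```

```text
cam [0.07537435 0.02987722 0.16267514] [-0.30382847 -0.12470718 -0.94456287]
t 100 3.175 -133.65848332020883
0.73 [176. 141.] [ 0.559 -0.421  0.026]
0.6 [316.  19.] [ 0.379 -0.244  0.023]
0.57 [334. 153.] [ 0.542 -0.195  0.023]
t2 100 3.8167 -132.44135606814166
0.95 [146. 162.] [ 0.558 -0.419  0.026]
0.82 [119.   5.] [ 0.363 -0.465  0.023]
0.73 [413.  63.] [ 0.374 -0.087  0.01 ]
0.7 [303. 174.] [ 0.541 -0.196  0.023]
0.57 [278.  30.] [ 0.361 -0.255  0.023]
d 100 5.0583 -108.36732102475234
d2 100 5.7667 -99.5795791376924
0.64 [350. 139.] [0.477 0.166 0.026]
0.59 [324. 137.] [0.475 0.12  0.009]<sys>:0: UserWarning: Gimbal lock detected. Setting third angle to zero since it is not possible to uniquely determine all angles.
```

View pics/v3.png

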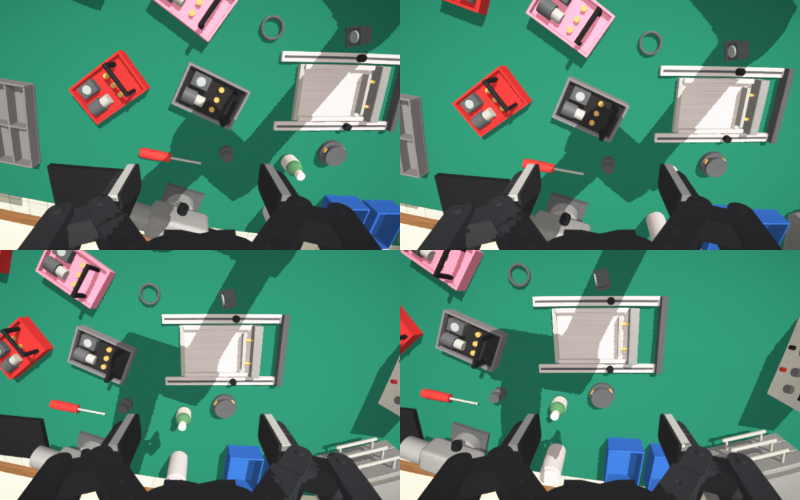

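```bash
python3 - <<'E'
from h import *
import pickle
w=pickle.load(open('w.pkl','rb'))
C={k:cloud(v[0],v[2]) for k,v in w.items()}
for k in w:
    P,uv=C[k]; c=w[k][1][uv[:,1],uv[:,0]].astype(int); 
    g=(abs(P[:,2])<.006)&(c[:,1]>c[:,2]+40); print(k,'bench z',np.median(P[g,2]))
    near=(abs(P[:,0]-.545)<.12)&(abs(P[:,1]+.19)<.11)
    rim=near&(P[:,2]>.03)&(P[:,2]<.042)
    h=near&(P[:,2]>.058)&(P[:,2]<.09)
    if rim.sum()>50:
        print(' rim',rim.sum(),cv2.minAreaRect(P[rim,:2].astype(np.float32)*1000),np.median(P[rim,2]))
    if h.sum()>5:
        print(' handle',h.sum(),cv2.minAreaRect(P[h,:2].astype(np.float32)*1000),P[h].mean(0),np.percentile(P[h,2],[5,50,95]))
    reg=(abs(P[:,0]-.47)<.17)&(P[:,1]>-.08)&(P[:,1]<.34)
    sat=c.max(1)-c.min(1)
    for lab,lo,hi in(('rails',.004,.017),('24',.019,.0265),('34',.029,.04)):
        m=reg&(P[:,2]>lo)&(P[:,2]<hi)&(sat<45)
        print(' ',lab,m.sum(),cv2.minAreaRect(P[m,:2].astype(np.float32)*1000) if m.sum()>9 else '')
# height maps of d,d2,t merged
S=2000; x0,y0=.33,-.08
H=np.full((int(.3*S),int(.4*S)),np.nan,np.float32)
img=np.zeros(H.shape+(3,),np.uint8)
for k in('d2',):
    cal=w[k][0]
    P,uv=C[k]; i=((P[:,0]-x0)*S).astype(int); j=((P[:,1]-y0)*S).astype(int)
    ok=(i>=0)&(i<H.shape[0])&(j>=0)&(j<H.shape[1]); H[i[ok],j[ok]]=P[ok,2]
# ortho image on plane z=.01 from d2 and side-by-side depth colour
gx,gy=np.meshgrid(x0+np.arange(H.shape[0])/S,y0+np.arange(H.shape[1])/S,indexing='ij')
X=np.stack([gx,gy,np.full_like(gx,.012)],-1).reshape(-1,1,3)
K=np.array([[cal['fx'],0,cal['cx']],[0,cal['fy'],cal['cy']],[0,0,1.]])
p=cv2.projectPoints(X,np.array(cal['rvec']),np.array(cal['tvec']),K,np.array(cal['distortion']))[0].reshape(*H.shape,2).astype(np.float32)
o=cv2.remap(w['d2'][1],p[...,0],p[...,1],cv2.INTER_CUBIC)
for t in range(0,8): cv2.putText(o,f'{y0+t*.05:.2f}',(t*100,12),0,.4,(0,255,255)); cv2.line(o,(t*100,14),(t*100,22),(0,255,255),1)
for t in range(0,6): cv2.putText(o,f'{x0+t*.05:.2f}',(0,t*100+4),0,.4,(0,255,255))
cv2.imwrite('pics/v4.png',o)
E
```

```text
t bench z -0.00018057367397423057
 rim 2420 ((517.3649291992188, -186.74832153320312), (149.60252380371094, 158.64239501953125), 74.66573333740234) 0.03458413823149553
 handle 488 ((556.8978271484375, -151.89251708984375), (10.196939468383789, 78.28388214111328), 74.51985168457031) [ 0.55524449 -0.15241185  0.07309921] [0.06752852 0.07389498 0.07563412]
  rails 14913 ((481.9853515625, 99.91515350341797), (318.38629150390625, 324.1999816894531), 10.226292610168457)
  24 1783 ((502.5577697753906, 138.29736328125), (286.71820068359375, 233.66769409179688), 51.82137680053711)
  34 1995 ((484.2939453125, 156.08062744140625), (312.5163269042969, 111.26099395751953), 8.342085838317871)
t2 bench z -0.0001847930251506578
 rim 2345 ((517.2232666015625, -186.8323974609375), (149.70314025878906, 159.00099182128906), 74.55340576171875) 0.03442048098597502
 handle 452 ((556.9217529296875, -151.91781616210938), (10.22761058807373, 78.26908111572266), 74.45380401611328) [ 0.55462804 -0.15207013  0.0729865 ] [0.06714315 0.07369774 0.07561216]
  rails 14471 ((482.1271667480469, 100.41851806640625), (3
[... 954 characters left out ...]
32693481445)
d2 bench z -0.0001385012869741395
 rim 2353 ((517.8937377929688, -187.20770263671875), (152.11856079101562, 160.4210968017578), 74.24064636230469) 0.03420243393645202
 handle 484 ((556.4954833984375, -150.5100555419922), (11.195348739624023, 79.17244720458984), 74.70228576660156) [ 0.55458745 -0.14880186  0.07205541] [0.06215379 0.07331033 0.07566455]
  rails 13611 ((489.78790283203125, 99.50603485107422), (318.3839111328125, 332.0257873535156), 7.401289463043213)
  24 2007 ((495.14990234375, 150.07760620117188), (264.0249328613281, 259.75750732421875), 11.18530559539795)
  34 1805 ((488.8623046875, 157.29522705078125), (304.1204528808594, 108.55426788330078), 7.894137859344482)
```

View pics/v4.png

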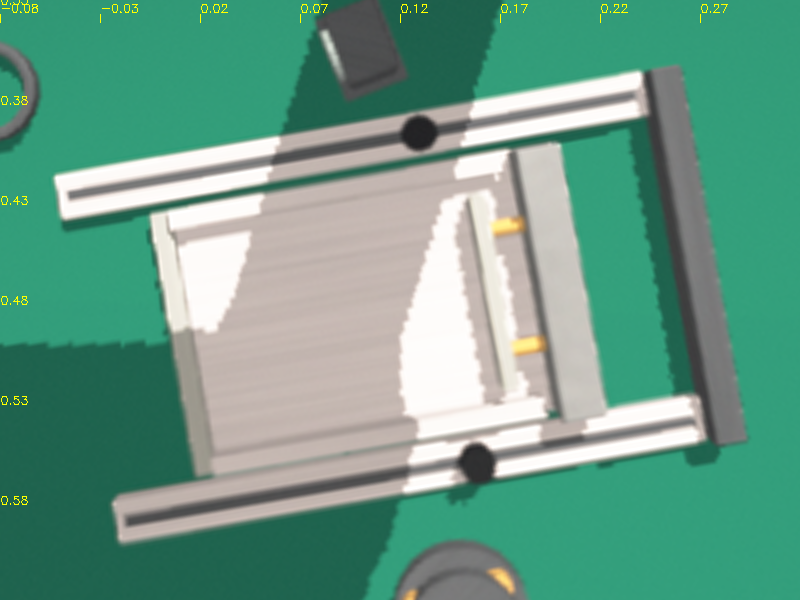

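```bash
cat >> h.py <<'E'
from scipy.spatial.transform import Rotation as Ro
D0=np.array([.487,.092,0]); DX=np.array([-.177,.984,0]); DX/=np.linalg.norm(DX); DZ=np.array([0,0,1.]); DY=np.cross(DZ,DX)
def rot(X,Z):   # tray axes -> tool orientation: tool x = -Z, tool y = -X (half-turned)
    x,y=-Z,-X; return [float(v) for v in Ro.from_matrix(np.c_[x,y,np.cross(x,y)]).as_euler('xyz',degrees=True)]
def tcp(fx,fz,th,fy=0.):  # tray front edge at dock (fx,fy), height fz, nose-up pitch th
    X=np.cos(th)*DX+np.sin(th)*DZ; Z=-np.sin(th)*DX+np.cos(th)*DZ
    return list(D0+fx*DX+fy*DY+fz*DZ-.030*X+.060*Z), rot(X,Z)
def go(fx,fz,th,vel=.05,fy=0.):
    p,r=tcp(fx,fz,th,fy); move_l(p,vel=vel,rot=r)
def fd():
    f=np.array(state()['force']); return np.round([f@DX,f@DY,f[2]],2)
E
python3 -W ignore - <<'E'
from h import *
a=np.radians(74.5); X=np.array([np.cos(a),np.sin(a),0])
r=rot(X,DZ); H=np.array([.5565,-.1515,0])
grip(.055,30)
goto(list(H+[0,0,.15]),r); print(state()['qpos'][5],fd())
move_l(list(H+[0,0,.060]),vel=.08); wait(.2); print('down',fd())
grip(0.0,40); wait(.3); s=state(); print(s['time'],s['opening'],s['eef_pos'],fd())
cal=get_calibration('side'); im,_=capture('side'); cv2.imwrite('pics/side_g.png',im)
E
```

```text
78.61706781785523 [-0.13  0.49  0.1 ]
down [-0.46 -0.49 -1.07]
11.1917 0.00021964553176726347 [ 0.55648939 -0.15148547  0.05998629] [0.03 0.9  0.63]
```

```bash
python3 -W ignore - <<'E'
from h import *
im=cv2.imread('pics/side_g.png')[120:240,250:400]
w,d=capture('wrist'); cv2.imwrite('pics/w_g.png',w)
a=cv2.resize(im,(500,400),interpolation=cv2.INTER_CUBIC); b=cv2.resize(w,(640,400))[:,160:]
cv2.imwrite('pics/v5.png',cv2.resize(np.hstack([a,b]),(798,330)))
E
```

```text
(no output)
```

View pics/v5.png

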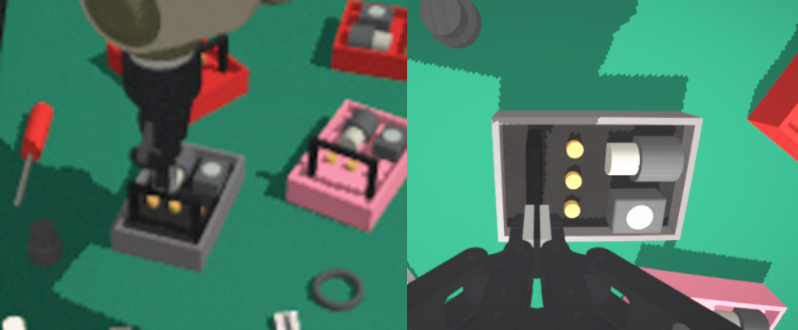

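```bash
python3 -W ignore - <<'E'
from h import *
import pickle
s=state(); print(s['eef_pos'],s['eef_rot'])
cal=get_calibration('wrist'); w,d=capture('wrist'); P,uv=cloud(cal,d)
K=np.array([[cal['fx'],0,cal['cx']],[0,cal['fy'],cal['cy']],[0,0,1.]])
pr=lambda X:cv2.projectPoints(np.array([X],float),np.array(cal['rvec']),np.array(cal['tvec']),K,np.array(cal['distortion']))[0].ravel()
print('tcp px',pr(s['eef_pos']),'tips',pr(s['eef_pos']-np.array([0,0,.008])))
near=(np.hypot(P[:,0]-.545,P[:,1]+.19)<.12)
for lo,hi in((.03,.04),(.058,.085)):
    m=near&(P[:,2]>lo)&(P[:,2]<hi); q=uv[m]; print(lo,m.sum(),P[m].min(0),P[m].max(0),q.min(0),q.max(0))
# handle in old views
W=pickle.load(open('w.pkl','rb'))
for k,v in W.items():
    P,uv=cloud(v[0],v[2]); m=(np.hypot(P[:,0]-.545,P[:,1]+.19)<.1)&(P[:,2]>.066)&(P[:,2]<.085)
    print(k,m.sum(),cv2.minAreaRect(P[m,:2].astype(np.float32)*1000))
for c,f in(('scene','scene0'),):
    cal=get_calibration(c); im,d=capture(c); P,uv=cloud(cal,d); m=(np.hypot(P[:,0]-.545,P[:,1]+.19)<.1)
    for lo,hi in((.03,.042),(.064,.085)):
        n=m&(P[:,2]>lo)&(P[:,2]<hi);print(c,lo,n.sum(),P[n].min(0),P[n].max(0),uv[n].min(0),uv[n].max(0))
cv2.imwrite('pics/scene_g.png',im)
a=cv2.resize(w[:,160:][180:300,150:300],(398,320),interpolation=cv2.INTER_CUBIC)
b=cv2.resize(im[170:280,250:390],(398,320),interpolation=cv2.INTER_CUBIC)
cv2.imwrite('pics/v6.png',np.hstack([a,b]))
E
```

```text
[ 0.55650391 -0.15147212  0.05999906] [-86.03929538  89.99874484  78.46456122]
tcp px [316.68663112 243.65036201] tips [316.77832657 237.23892023]
0.03 9518 [ 0.47797211 -0.28002978  0.03000064] [ 0.61366922 -0.10965586  0.03999967] [264 140] [522 292]
0.058 1608 [ 0.55904268 -0.16631369  0.058161  ] [ 0.59664798 -0.14739802  0.08499101] [305 171] [332 250]
t 469 ((556.9254760742188, -151.88531494140625), (10.143492698669434, 78.2305679321289), 74.58416748046875)
t2 433 ((556.9181518554688, -151.9022674560547), (10.085591316223145, 78.27467346191406), 74.58023834228516)
d 370 ((556.5270385742188, -151.1152801513672), (10.520811080932617, 79.69891357421875), 74.62615203857422)
d2 441 ((556.5543823242188, -150.50167846679688), (10.957365989685059, 79.06951141357422), 74.38973236083984)
scene 0.03 474 [ 0.48179364 -0.28029991  0.03000877] [ 0.61811088 -0.11135296  0.04183071] [288 216] [348 254]
scene 0.064 55 [ 0.52330776 -0.16673911  0.06472176] [ 0.59963208 -0.1444387   0.08498251] [325 212] [339 230]
```

View pics/v6.png

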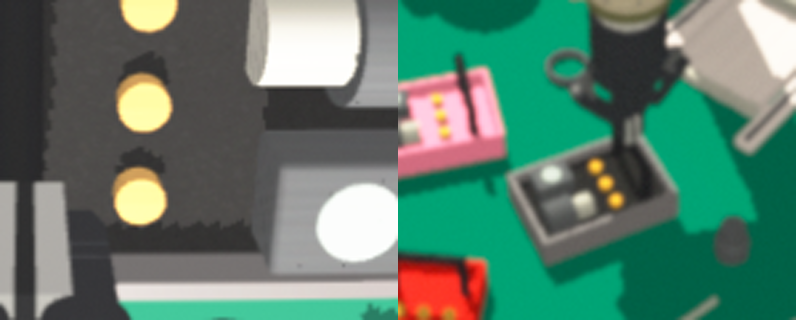

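```bash
python3 -W ignore - <<'E'
from h import *
s=state(); print(s['opening'],s['force'],s['time'])
cal=get_calibration('wrist'); w,d=capture('wrist'); P,uv=cloud(cal,d)
D=np.full(d.shape+(3,),np.nan); D[uv[:,1],uv[:,0]]=P
for r in range(170,300,8): print(r,[ '%d/%d/%d:%d'%(*(np.nan_to_num(D[r,c])*1000),w[r,c].mean()) for c in range(302,338,5)])
E
```

```text
0.00012140217246507075 [-0.30945897 -0.49567193 -0.41077846] 11.3917
170 ['588/-150/20:75', '596/-157/56:44', '595/-159/57:41', '595/-162/56:40', '594/-164/56:41', '585/-165/22:53', '584/-168/22:78', '583/-171/21:76']
178 ['584/-149/21:77', '596/-157/71:41', '595/-160/71:41', '595/-162/71:40', '594/-164/71:41', '580/-164/23:49', '579/-167/21:65', '578/-170/22:75']
186 ['579/-148/22:76', '592/-156/72:42', '592/-159/73:44', '592/-161/75:45', '591/-163/74:43', '575/-163/22:51', '574/-166/22:75', '573/-169/21:76']
194 ['574/-146/22:75', '589/-155/73:42', '589/-158/75:43', '588/-160/75:45', '587/-162/74:43', '570/-161/22:51', '569/-164/22:76', '568/-167/21:75']
202 ['568/-144/21:73', '585/-154/73:41', '585/-157/74:44', '584/-159/74:44', '583/-161/72:42', '564/-160/22:51', '564/-163/22:75', '562/-166/21:77']
210 ['563/-143/21:76', '581/-153/72:42', '581/-156/75:43', '580/-158/74:44', '579/-160/73:43', '559/-159/22:52', '558/-162/21:75', '557/-165/21:76']
218 ['558/-141/22:76', '576/-152/71:43', '577/-155/75:44', '577/-157/75:44', '575/-159/74:43', '554/-157/22:51', '553/-160/21:76', '552/-
[... 853 characters left out ...]
:78', '565/-158/100:172', '564/-160/100:171', '559/-161/93:56']
274 ['567/-148/106:101', '566/-150/106:171', '566/-152/106:172', '565/-154/106:49', '565/-156/106:65', '565/-158/106:172', '563/-160/105:172', '559/-161/100:60']
282 ['563/-147/105:136', '567/-150/112:172', '566/-152/112:172', '566/-154/112:49', '565/-156/112:60', '565/-158/112:171', '563/-160/111:171', '0/0/0:76']
290 ['566/-149/116:130', '566/-150/116:183', '566/-152/117:185', '565/-154/117:54', '565/-156/118:65', '564/-158/117:185', '564/-159/117:181', '560/-161/111:100']
298 ['569/-150/125:55', '567/-151/124:55', '567/-153/123:72', '562/-153/117:58', '561/-155/117:70', '566/-158/124:56', '566/-160/125:55', '566/-161/126:56']
```

```bash
python3 -W ignore - <<'E'
from h import *
cal=get_calibration('wrist'); w,d=capture('wrist'); P,uv=cloud(cal,d)
D=np.full(d.shape+(3,),np.nan); D[uv[:,1],uv[:,0]]=P
print([(r,np.round(D[r,308]*1000).tolist()) for r in range(242,251)])
p=np.array(state()['eef_pos'])
move_l([p[0],p[1],.085],vel=.1); wait(.1)
cal=get_calibration('wrist'); w,d=capture('wrist'); P,uv=cloud(cal,d); z=state()['eef_pos'][2]
c=w[uv[:,1],uv[:,0]].astype(int)
m=(abs(P[:,0]-p[0])<.016)&(abs(P[:,1]-p[1])<.013)&(P[:,2]>.085); print('closed tip below tcp',z-np.percentile(P[m,2],[0,1,5]),m.sum())
grip(.055,30); wait(.1)
cal=get_calibration('wrist'); w,d=capture('wrist'); P,uv=cloud(cal,d)
m=(np.hypot(P[:,0]-p[0],P[:,1]-p[1])<.055)&(P[:,2]>.085); print('open: tip rel tcp',z-np.percentile(P[m,2],[0,1,5]),m.sum(),P[m].min(0),P[m].max(0),state()['opening'])
cv2.imwrite('pics/v7.png',w)
E
```

```text
[(242, [565.0, -149.0, 73.0]), (243, [564.0, -149.0, 73.0]), (244, [564.0, -149.0, 74.0]), (245, [563.0, -149.0, 73.0]), (246, [563.0, -149.0, 73.0]), (247, [562.0, -149.0, 73.0]), (248, [567.0, -150.0, 84.0]), (249, [567.0, -151.0, 86.0]), (250, [568.0, -151.0, 87.0])]
closed tip below tcp [-0.02311504 -0.02669154 -0.03268882] 8278
open: tip rel tcp [-0.02408677 -0.03101905 -0.04218283] 28652 [ 0.52965036 -0.20641431  0.10840001] [ 0.58389061 -0.0967734   0.19535565] 0.054951709822756906
```

View pics/v7.png

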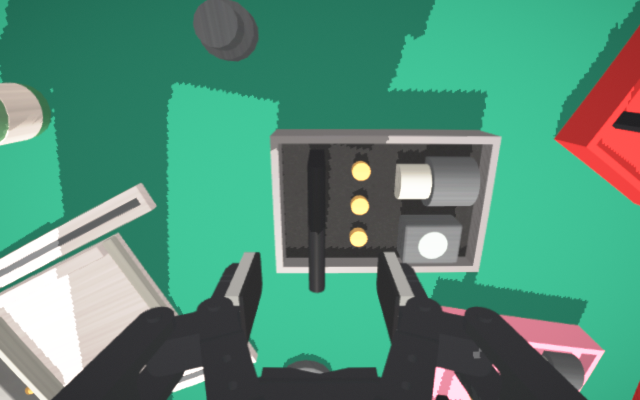

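The wrist depth puts the fingertips about 23.5 mm behind the reported TCP. That contradicts the stated 8 mm ahead, but it explains why the jaws closed above the bar. I'll descend with a force guard by the measured offset.

```bash
python3 -W ignore - <<'E'
from h import *
p=np.array(state()['eef_pos']); f0=fd(); ok=True
move_l([p[0],p[1],.055],vel=.1)
for z in np.arange(.050,.0295,-.005):
    move_l([p[0],p[1],float(z)],vel=.05); f=fd()
    if abs(f-f0).max()>4: print('contact',z,f); ok=False; break
wait(.1); print(z,f0,fd())
if ok:
    grip(0.0,40); wait(.3); s=state(); print(s['time'],s['opening'],s['eef_pos'],fd())
E
```

```text
0.030000000000000013 [-0.19  0.52 -0.78] [-0.2   0.49 -0.55]
15.3417 0.00822696696394547 [ 0.55664437 -0.15145399  0.03017102] [ 0.81 -0.39  3.94]
```

```bash
sed -i 's/+.060\*Z/+.030*Z/' h.py; python3 -W ignore - <<'E'
from h import *
go(-.150,0,0,.06); wait(.2); print(state()['time'],fd(),state()['opening'])
go(-.105,0,0,.04); wait(.1)
base=fd()[0]; print('base',base)
for fx in np.arange(-.103,-.060,.001):
    go(fx,0,0,.03); f=fd(); print(round(fx,3),f)
    if f[0]-base<-4: break
wait(.1); print(state()['time'],fd(),state()['opening'])
for c in('side','wrist'): cv2.imwrite(f'pics/{c}_s.png',capture(c)[0])
cal=get_calibration('side'); im,d=capture('side'); P,uv=cloud(cal,d)
E
```

```text
16.9667 [-1.66 -0.3   4.  ] 0.008549642639289888
base -5.26
-0.103 [-3.41 -0.87  4.79]
-0.102 [-5.33 -0.12  4.53]
-0.101 [-5.86 -0.61  5.51]
-0.1 [-5.34  0.98  4.93]
-0.099 [-4.76  0.47  4.45]
-0.098 [-5.55 -0.15  4.64]
-0.097 [-5.95 -0.6   4.63]
-0.096 [-5.26 -0.33  5.16]
-0.095 [-6.   -0.37  5.67]
-0.094 [-4.46 -0.26  4.78]
-0.093 [-5.58 -0.26  5.47]
-0.092 [-5.6  -0.66  5.34]
-0.091 [-4.77 -0.07  4.68]
-0.09 [-5.42 -0.12  5.21]
-0.089 [-5.82 -0.37  5.19]
-0.088 [-5.68 -1.26  5.19]
-0.087 [-5.99  0.24  5.42]
-0.086 [-9.45  1.84  5.51]
22.9417 [-9.16  1.46  5.29] 0.008570508845869981
```

View pics/wrist_s.png

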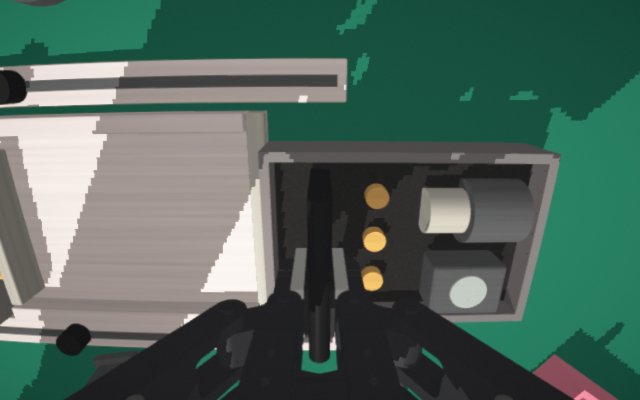

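```bash
python3 -W ignore - <<'E'
from h import *
grip(0.0,60)
go(-.0885,0,0,.02); print('back',fd())
rx=-.2385
for th in (.04,.08,.115):
    go(rx+.15*np.cos(th),.15*np.sin(th),th,.03); print('tip',th,fd())
go(-.052,.0174,.115,.03); wait(.15); print(state()['time'],'over',fd(),state()['opening'])
cal=get_calibration('side'); im,d=capture('side'); cv2.imwrite('pics/side_o.png',im)
P,uv=cloud(cal,d); q=(P-D0)@np.c_[DX,DY,DZ]
m=(abs(q[:,1])<.06)&(q[:,0]>-.21)&(q[:,0]<-.045)&(q[:,2]>.03)&(q[:,2]<.065)
for a in np.arange(-.21,-.045,.015):
    n=m&(abs(q[:,0]-a)<.0075)&(abs(q[:,1])>.044); 
    if n.sum()>3: print(round(a,3),n.sum(),np.round(np.percentile(q[n,2],[50,90]),4))
E
python3 -c "
import cv2;im=cv2.imread('pics/side_o.png')[190:340,240:420];cv2.imwrite('pics/v9.png',cv2.resize(im,(720,600),interpolation=cv2.INTER_CUBIC))"
```

```text
back [0.28 0.   7.51]
tip 0.04 [ 1.11 -0.62 -4.03]
tip 0.08 [ 0.63  0.26 -3.9 ]
tip 0.115 [-0.49 -0.19 -3.99]
26.0583 over [ 1.29  0.31 -2.82] 0.00806306538099561
-0.195 15 [0.0353 0.0377]
-0.18 12 [0.0369 0.0385]
-0.165 13 [0.038  0.0415]
-0.15 13 [0.0396 0.0428]
-0.135 14 [0.0407 0.0434]
-0.12 15 [0.0434 0.0457]
-0.105 20 [0.0438 0.0466]
-0.09 18 [0.047  0.0501]
-0.075 17 [0.0486 0.0502]
-0.06 39 [0.0459 0.0513]
```

View pics/v9.png

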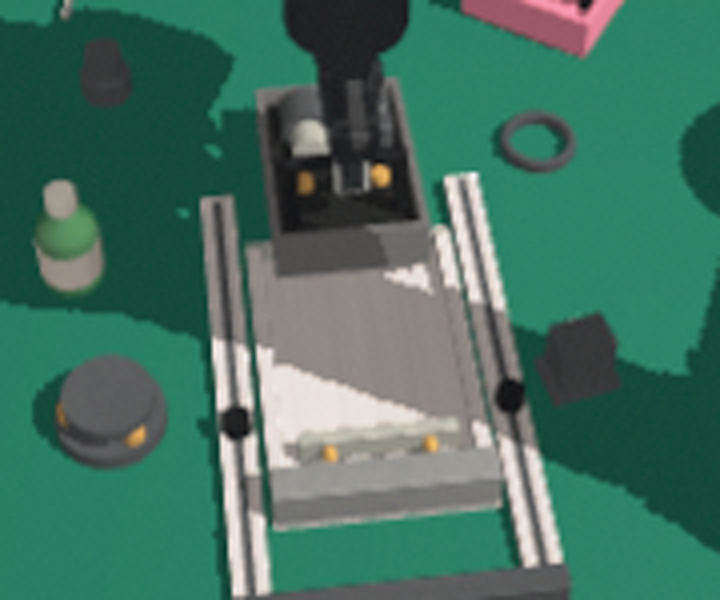

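```bash
python3 -W ignore - <<'E'
from h import *
for w in ((-.035,.0185,.110),(-.005,.019,.075),(.03,.017,.035),(.055,.0135,0.),(.064,.0095,-.028)):
    go(*w,.04); print(w,fd(),state()['opening'])
wait(.1); print('before plate',fd(),state()['time'])
base=fd()[0]; hit=None
for fx in np.arange(.065,.0761,.001):
    go(fx,.0075,-.040,.02); f=fd(); print(round(fx,4),f)
    if hit is None and f[0]-base<-2: hit=fx; print('plate touch',hit)
    if hit and fx-hit>.0029: break
print(state()['time'])
for c in('side','wrist'): cv2.imwrite(f'pics/{c}_p.png',capture(c)[0])
E
```

```text
(-0.035, 0.0185, 0.11) [-0.14 -0.05 -4.33] 0.008038917683042062
(-0.005, 0.019, 0.075) [3.91 0.9  2.04] 0.008066189041180621
(0.03, 0.017, 0.035) [ 1.58  0.72 -2.29] 0.00766578202351093
(0.055, 0.0135, 0.0) [ 0.12 -0.38 -2.96] 0.007860236980622952
(0.064, 0.0095, -0.028) [ 1.73  1.02 -3.37] 0.008093238250244182
before plate [ 1.76 -0.96 -3.46] 29.975
0.065 [-0.41  0.23 -4.14]
plate touch 0.065
0.066 [-0.19 -0.35 -4.38]
0.067 [ 0.42  0.66 -4.32]
0.068 [ 0.84 -0.37 -4.16]
30.9833
```

```bash
python3 -W ignore - <<'E'
from h import *
hit=None
def avg():
    return np.mean([(wait(.02),fd())[1] for _ in range(6)],0).round(2)
for fx in np.arange(.069,.0771,.001):
    go(fx,.0075,-.040,.02); f=avg(); print(round(fx,4),f)
    if hit is None and f[0]<-1.7: hit=fx; print('plate touch',hit)
    if hit and fx-hit>.0029: break
print(state()['time'],state()['opening'])
cal=get_calibration('side'); im,d=capture('side'); cv2.imwrite('pics/side_p.png',im)
w,_=capture('wrist')
cv2.imwrite('pics/v10.png',np.hstack([cv2.resize(im[210:330,260:400],(400,343),interpolation=cv2.INTER_CUBIC),cv2.resize(w[:,:],(400,343))]))
E
```

```text
0.069 [ 0.4   0.11 -3.83]
0.07 [-1.97  0.13 -4.17]
plate touch 0.07
0.071 [-2.88  0.57 -4.03]
0.072 [-3.75 -0.13 -6.04]
0.073 [-3.86  0.12 -6.83]
32.8333 0.007942374025049631
```

View pics/v10.png

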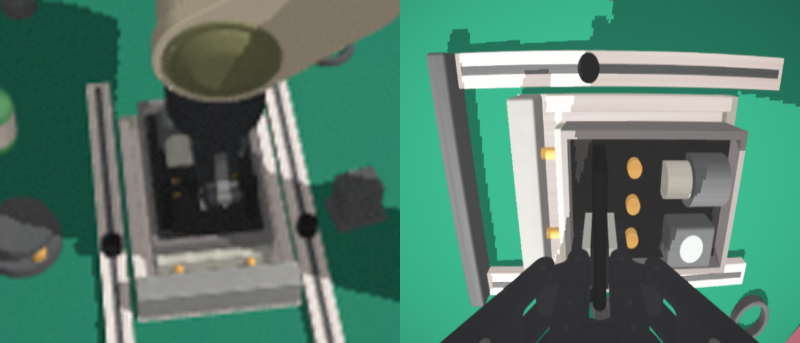

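The plate touched at about 0.0695, so it is now pressed back about 3.5 mm. The vertical load stepped up at 0.072, which means the rear has come off the sill. Next I lay the tray flat, check it, and release.

```bash
python3 -W ignore - <<'E'
from h import *
def avg(): return np.mean([(wait(.02),fd())[1] for _ in range(6)],0).round(2)
for w in ((.0738,.0075,-.04),(.0738,.0068,-.02),(.0738,.006,0.),(.0735,.005,0.),(.073,.0045,0.)):
    go(*w,.02); print(w,avg())
def rim():
    cal=get_calibration('wrist'); w,d=capture('wrist'); P,uv=cloud(cal,d); q=(P-D0)@np.c_[DX,DY,DZ]
    c=w[uv[:,1],uv[:,0]].astype(int)
    for a in np.arange(-.075,.08,.015):
        n=(abs(q[:,0]-a)<.0075)&(abs(q[:,1]+.048)<.003)&(q[:,2]>.03)&(q[:,2]<.06)
        if n.sum()>3: print(round(a,3),n.sum(),np.round(np.median(q[n,2]),4))
rim(); print(state()['time'])
E
```

```text
(0.0738, 0.0075, -0.04) [-4.28  0.05 -6.91]
(0.0738, 0.0068, -0.02) [-3.99  0.28 -4.  ]
(0.0738, 0.006, 0.0) [-3.68 -0.45 -4.24]
(0.0735, 0.005, 0.0) [-2.37 -0.78 -0.76]
(0.073, 0.0045, 0.0) [2.12 0.97 5.71]
-0.075 235 0.0387
-0.06 397 0.0387
-0.045 407 0.0387
-0.03 407 0.0388
-0.015 392 0.0388
0.0 421 0.0387
0.015 391 0.0387
0.03 395 0.0388
0.045 398 0.0387
0.06 393 0.0387
0.075 161 0.0386
34.7333
```

```bash
python3 -W ignore - <<'E'
from h import *
go(.0732,.0050,0,.02); print(fd())
grip(.05,30); wait(.2)
p=np.array(state()['eef_pos']); move_l([p[0],p[1],p[2]+.03],vel=.05); move_l([p[0],p[1],.20],vel=.12); wait(.3)
print(state()['time'],fd())
cal=get_calibration('wrist'); w,d=capture('wrist'); P,uv=cloud(cal,d); q=(P-D0)@np.c_[DX,DY,DZ]
m=(abs(q[:,1])<.056)&(abs(q[:,0])<.1)&(q[:,2]>.036)&(q[:,2]<.042); rc=cv2.minAreaRect(q[m,:2].astype(np.float32)*1000); print(rc,np.median(q[m,2]))
for a in np.arange(-.075,.08,.03):
    n=m&(abs(q[:,0]-a)<.006); print(round(a,3),n.sum(),np.round(np.median(q[n,2]),4))
h=(abs(q[:,1])<.056)&(abs(q[:,0])<.1)&(q[:,2]>.07)&(q[:,2]<.09); print('handle',cv2.minAreaRect(q[h,:2].astype(np.float32)*1000))
for n in('tribrach','prism','driver','cleaner','lens_ring','eyepiece'):
    pass
im,_=capture('side'); cv2.imwrite('pics/side_f.png',im)
a=cv2.resize(im[90:390,210:450],(400,500)); b=cv2.resize(w,(400,250)); cv2.imwrite('pics/v11.png',np.hstack([a,cv2.copyMakeBorder(b,0,250,0,0,0)]))
E
```

```text
[0.13 0.34 1.92]
37.9833 [-0.29  0.53 -0.09]
((-2.8808364868164062, -0.5202713012695312), (100.79934692382812, 151.2608184814453), 89.89727020263672) 0.03894351454627294
-0.075 593 0.0388
-0.045 193 0.0391
-0.015 239 0.0392
0.015 139 0.0388
0.045 88 0.0388
0.075 341 0.039
handle ((42.51240539550781, -0.7587547302246094), (78.33702087402344, 9.48615837097168), 89.60891723632812)
```

View pics/v11.png

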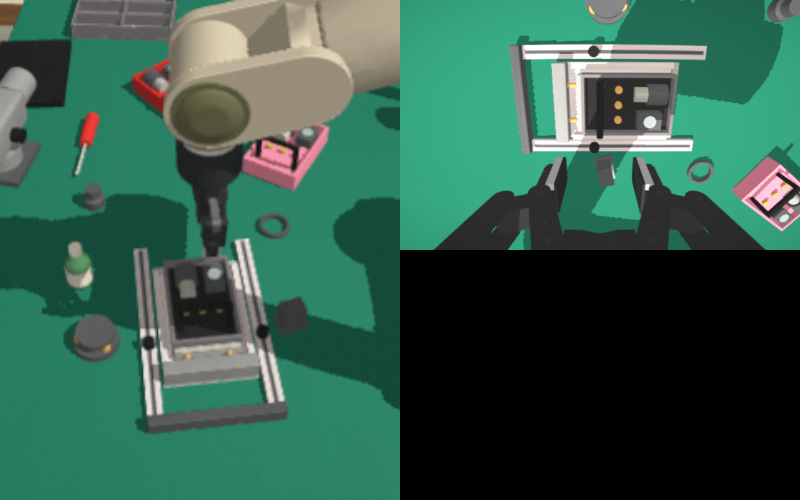

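```bash
python3 -W ignore -c "
from plant import *
job_done(); print(state()['time'])"
```

```text
the job is handed in; nothing more can be done
the job is handed in; nothing more can be done
```

The grey tray is seated flat in the dock pocket and released, and I handed the job in at about 38 s of the 64 s allowed. No verdict was reported.

**What I did:** I gripped the arch handle, turned the tray into line with the dock and slid it flat along the bench. It met the sill with a rise of about 4 N at dock x ≈ -86 mm. I backed off 2 mm, tipped the nose up about 0.115 rad with the rear on the bench, and ran it over the sill. I then pressed the plate back about 4 mm until the rear dropped, laid the tray flat and let go.

**Last checks:**
- **Height:** the tray rim stood at about 39 mm at both ends, so the underside is flat at about 5 mm.
- **Position:** the tray centre was at dock x ≈ -3 mm, y ≈ -0.5 mm, and within about 0.4° of the dock's direction.
- **Contact and bystanders:** the gripper was clear of everything. The bystanders looked undisturbed in the final picture, but I did not re-measure them.

**What disagreed:**
- **First grasp:** the jaws closed on nothing above the handle. The fingertips sit about 23.5 mm behind the reported TCP, not 8 mm ahead as stated. I measured this with the wrist camera's depth and corrected it.
- **Plate touch:** one early "touch" reading at 65 mm was a false alarm from noise. The real touch came at about 70 mm.
- **Rear end against the sill:** the picture put the rear end about 1.5 mm before the estimated inner face of the sill, which I put down to calibration error. The plate's final deflection was not measured directly.

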